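# Swing the folding hold-down arm over a freshly glued batten

## Robot

A 7-joint arm with a two-finger parallel gripper is mounted at the origin on the work surface. World frame = base frame: x ahead of the robot, y to its left, z up, the work surface at z = 0. Lengths are in m, angles in rad, forces in N, time in s.
With the tool pointing down it reaches from about 0.425 to 0.925 m from the base axis. Payload 6.8 kg.
Tool frame: the origin (TCP) lies midway between the tips of the shut fingers; the grasp point (between the pads) lies 19 mm behind it (grasp_offset is the z of the grasp point in the tool frame, in m); z points along the fingers, y is the line along which they close (so a half turn about z gives the same grasp; the last joint's range is limited). The gripper opens to 88 mm and grips with 3 to 60 N. Pads are 20 mm wide; open, the fingers measure 115 mm over their backs; the gripper's body (75 mm by 178 mm) begins 61 mm behind the grasp point.
Start: joints at [1.064, 0.477, 0.022, 1.555, -0.011, 1.109, -0.083], TCP at [0.262, -0.622, 0.223] pointing down, gripper open.
Joint ranges: [-2.96, 2.96], [-0.34, 2.1], [-1.41, 1.46], [0.24, 2.44], [-1.37, 4.51], [0.17, 1.92], [-2.96, 2.96]. Speed limits (rad/s): [2.39, 2.39, 3.14, 3.14, 3.14, 3.14, 3.14].

## Interface

Orientations are given as a unit quaternion [w, x, y, z].
In Python, from workcell import * gives the robot as it stands. The module is installed in compiled form; this text tells all that it offers.
- The arm moves only by the tool step_arm, never from a script. Its arguments are lists of equal length, an entry for each row: "offset": the shift along the tool's x, y, z in units of 30 mm (1.0 is 30 mm), a list of three; "rotation": the turn, a rotation vector about the tool's x, y, z in units of 5 degrees (1.0 is 5 degrees), a list of three; "gripper": the closure, from -1 (fully open) to 1 (shut). A call has 1 to 5 rows; each row is the pose to reach, as a shift and turn from the pose commanded when the call began, along the tool's axes at that moment; what a row does not reach only later rows make up. A row lasts 1/12 s, in which the tool goes at most 41.7 mm and 7.16 degrees, less where a joint would pass 70% of its speed; a pose out of reach is approached as far as the arm can. A call with a gripper value outside its range is refused whole. The fingers move at their own pace and stop on an object; "newtons" is the grip in N (left out, the last holds). Time passes only in rows, so rows that repeat a pose let the fingers close. It gives the time, the measured TCP pose, the force, the opening and the grip force at its end, in the units of the state.
- get_state(): the state, without advancing time (a new reading comes with each control period).
- camera(name): name is "side" or "top" or "wrist"; returns (picture, depth): 480x640x3 uint8, red, green, blue; 480x640 float32, m along the optical axis (not along the pixel's ray), 0 where there is no reading.
- calibration(name): a dict with "fovy" (degrees; the focal length in pixels is half the picture's height over the tangent of half this angle, whatever the lens; pixels are square), "cx", "cy" (the principal point, pixels), "rvec" (rotation vector, rad) and "tvec" (3), from world to camera coordinates, as OpenCV has them. Camera axes: x right, y down, z forward; pixel columns grow to the right and rows downward; lengths in m; the calibration is good to about 2 mm. A picture is of the moment at which its call begins: read the wrist's pose just before it. calibration takes no time and is no camera call; for the wrist camera it gives the pose at the moment of the call.
- sign_off(): hands the job in; it is judged then, once.
The state is a dict: "t": time; "q": joint angles; "joint_vel": joint speeds; "effort": joint torques, N m; "tool_pos": TCP position; "tool_rot": TCP orientation; "wrist_force": force on the tool from outside, world axes, zero at the start; "moment": the same for the moment, N m; "grip_width": finger opening in m; "grip_force": force on a finger pad.
Only numpy, scipy, OpenCV 4.12 (cv2) and the standard library are available. Lean on these libraries where they do the work, as an engineer would, in place of code of your own. Each camera call takes 0.05 s, during which the arm holds its last target. There are 200 camera calls.

## Task

A hanging batten has just been glued onto one of the two sign boards. Take the folding hold-down arm by its handle, swing it out from under the tool rail until its foot stands over the middle of that batten, then lower it gently, feeling for the contact, until the foot's spring is pressed about halfway in, and let go so that it stays there pressing. Do not press hard, do not shift the batten or its board, and leave everything else where it is.

Things in the scene. Friction and masses are not known exactly. Their poses are not given: they have to be found in the camera images.
- station: fixed base of the folding hold-down arm and of the tool rail over it. Origin: foot of the arm's upright steel column (the shoulder pivot; 26 mm across, 200 mm high, flange 80 mm) on the bench; x points away from the robot across the rail, y along the rail to the left. Rail posts stand at y -115 and +315 mm
- rail (a point): middle of the tool rail's lower front edge, 280 mm above the bench. The rail is a level wooden bar along station y, 460 mm long, 65 mm deep (from this edge away from the robot), 30 mm high; blades hang 50 mm below it 110 to 185 mm right and 150 to 180 mm left of this point. The parked handle stands under it, 5 to 35 mm behind this edge: no room for a gripper straight above
- grip (a point): middle of the arm's handle, on its axis. The handle is an upright wooden barrel that spins freely, 26 mm thick, from 32 mm below this point to its flat top 22 mm above. The outer link's top lies 34 mm below this point. Straight below, on the same axis, is the foot. Parked, it is 130 to 185 mm left (station y) of the column
- stem (a point): point on the handle's axis at the outer link's underside, where the foot's screwed stem comes out. The round rubber foot, 28 mm across, was set by the last user: its underside hangs 18 to 38 mm below this point, unknown. It gives upwards on a spring, about 0.55 N per mm, bottoming at 12 mm (7 N)
- outer_link: outer of the arm's two level grey links (each 170 mm between upright pivots, 26 mm wide, 16 mm high), carrying handle and foot at its free end. Origin on the elbow axis; x points to the handle. The elbow bends one way only: the handle can stand 115 to 330 mm from the column's axis. It swings out towards the robot, round the robot's side of the column
- carriage (a joint): how far the whole arm has been lowered along the column, m: 0 fully raised, 0.075 lowest. The arm is balanced and stays at any height; sliding it takes about 9 N either way
- batten: plain wooden batten 100 x 34 x 18 mm lying flat on one of the two boards, freshly glued, so it can still slide. Origin: centre of its underside; x along its length; top face 18 mm above the origin, 36 mm above the bench
- board_a: the sign board under the batten: pale oak 190 x 110 x 18 mm, loose on the bench. Origin: centre of its underside, x along its length
- board_b: the other sign board, same size, with no batten: not to be used
- sander: flat sanding block, cork with a grey top, 100 x 60 x 21 mm, lying on the other board. Origin: centre of its underside. A bystander
- chisel: chisel with round wooden handle, 200 mm long, 22 mm high, lying between the boards. Origin: mid-length on the bench. A bystander
- offcut: plywood offcut 70 x 45 x 30 mm on the bench under the rail. Origin: centre of its underside. A bystander
- glue: white glue bottle, 56 mm across, 150 mm high, standing right of the boards. Origin: centre of its underside. A bystander
- mallet: wooden mallet lying to the left, head 75 x 120 x 60 mm, handle 200 mm. Origin: on the bench below the handle, 62 mm from the head. A bystander
- tin: metal tin, 74 mm across, 75 mm high, standing to the left. Origin: centre of its underside. A bystander

How it is judged:
On the way, in this order (a step that is already met when the one before it is completed fails the run):
1. the arm has been swung out: the foot's axis is within 14 mm of the batten's centre (horizontal distance between grip and batten below 0.014 m), for 0.1 s.
2. the foot presses on the batten with more than 1.5 N (contact force between outer_link and batten above 1.5 N), for 0.2 s.
At the end, for the whole second after the job is handed in: the arm is let go and stays with its foot within 14 mm of the batten's centre (seen from above), pressing on it with 1.5 to 6 N (spring about 2 to 10 mm in); the batten lies flat and still on its board (horizontal distance between grip and batten below 0.014 m and contact force between outer_link and batten between 1.5 and 6 N and height (world z) of batten above 0.015 m and angle between batten's own z axis and vertical below 0.06 rad and linear speed of batten below 0.02 m/s); the robot touches nothing.
It fails at once if the arm presses on the batten with more than 18 N (contact force between outer_link and batten above 18 N).
It fails at once if the batten is shifted by more than 6 mm (distance of batten from where it was at the start of the episode above 0.006 m).
It fails at once if the board under the batten is shifted by more than 8 mm (distance of board_a from where it was at the start of the episode above 0.008 m).
It fails at once if a bystander (other board, sanding block, chisel, offcut, glue bottle, mallet, tin) is shifted by more than 20 mm (distance of any of board_b, sander, chisel, offcut, glue, mallet, tin from where it was at the start of the episode above 0.02 m).
It also fails if it takes over 48 s, if anything falls off the work surface, if the arm or the gripper's body presses on something with over 40 N, if the wrist force passes 120 N, or if a joint passes its speed limit or range.

## Working session

There is one attempt and no reset: what is moved stays moved. The work goes in short steps, Python scripts to look and compute and a tool call to move; the robot and the scene stay as the last step left them, time stands still between calls to the robot, and variables do not carry over. Pictures are saved under pics/ and viewed, at most 10 in all, crops included, and the job is handed in when it is done.

Besides the shell and the picture viewer there is one more tool, called after ">>>" as a command line: name --argument value ..., lists and objects as JSON in quotes. step_arm: Moves the arm, as the interface text tells. Its arguments: {"type":"object","properties":{"offset":{"type":"array"},"rotation":{"type":"array"},"gripper":{"type":"array"},"newtons":{"type":"number"}},"required":["offset","rotation","gripper"]}

```bash
mkdir -p pics
cat > h.py <<'E'
import numpy as np, cv2
from workcell import *
from scipy.spatial.transform import Rotation as R
def snap(n,f):
    c=calibration(n); p,d=camera(n); cv2.imwrite(f'pics/{f}.png',p[:,:,::-1]); np.savez(f'pics/{f}.npz',p=p,d=d,**{k:np.array(v) for k,v in c.items()}); return p,d,c
def load(f):
    z=np.load(f'pics/{f}.npz'); return z['p'],z['d'],z
def ray(c,u,v):
    f=240/np.tan(np.radians(float(c['fovy']))/2); Rm=cv2.Rodrigues(np.array(c['rvec'],float))[0]; t=np.array(c['tvec'],float).ravel()
    d=np.array([(u-float(c['cx']))/f,(v-float(c['cy']))/f,1.]); return -Rm.T@t, Rm.T@d
def onz(c,u,v,z):
    o,d=ray(c,u,v); return o+d*(z-o[2])/d[2]
def cloud(c,dep):
    f=240/np.tan(np.radians(float(c['fovy']))/2); Rm=cv2.Rodrigues(np.array(c['rvec'],float))[0]; t=np.array(c['tvec'],float).ravel()
    v,u=np.mgrid[:480,:640]; P=np.stack([(u-float(c['cx']))/f*dep,(v-float(c['cy']))/f*dep,dep],-1)
    return (P-t)@Rm
E
python3 - <<'E'
from h import *
for n in('side','top'):
    p,d,c=snap(n,n+'0'); print(n,c,ray(c,320,240))
s=get_state(); print(s)
E
```

```text
side {'fovy': 48.08557614508761, 'cx': 313.0048891786085, 'cy': 245.9912407096027, 'rvec': array([ 0.06950314, -2.84422823,  1.23933501]), 'tvec': array([0.54392872, 0.1466053 , 1.563415  ])} (array([0.46393291, 1.07365925, 1.18052535]), array([ 0.04028404, -0.73922649, -0.67246896]))
top {'fovy': 51.61555564601926, 'cx': 320.9443908770681, 'cy': 243.83402550189632, 'rvec': array([ 2.15695828, -2.05576406,  0.22595298]), 'tvec': array([0.00159853, 0.60317016, 1.3581108 ])} (array([0.29839493, 0.0208521 , 1.45561238]), array([ 0.22103739,  0.00908496, -0.97525547]))
{'t': 0.1, 'q': array([ 1.06388941,  0.47773094,  0.02232335,  1.55630064, -0.01149202,
        1.10932611, -0.08310259]), 'joint_vel': array([-0.00066978, -0.00107861,  0.00066629, -0.00348263, -0.00072047,
       -0.00068371,  0.00057468]), 'effort': array([ 4.30498432e-03, -5.84092283e+01,  1.53966643e+00, -2.73312914e+01,
       -5.42567857e-02,  1.30704019e-02,  1.07990734e-04]), 'tool_pos': array([ 0.26190857, -0.6215401 ,  0.22179147]), 'tool_rot': array([-7.88659621e-04,  9.80180760e-01,  1.98103530e-01, -2.19216244e-04]), 'wrist_force': array([ 0.90977023, -0.18197716,  0.15977169]), 'moment': array([-0.00639607, -0.02418074,  0.04498075]), 'grip_force': 0.0, 'grip_width': 0.08784748455207919}
```

View pics/top0.png

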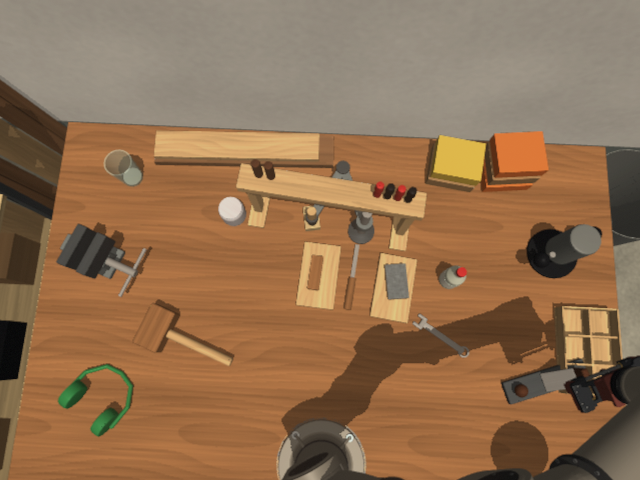

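View pics/side0.png

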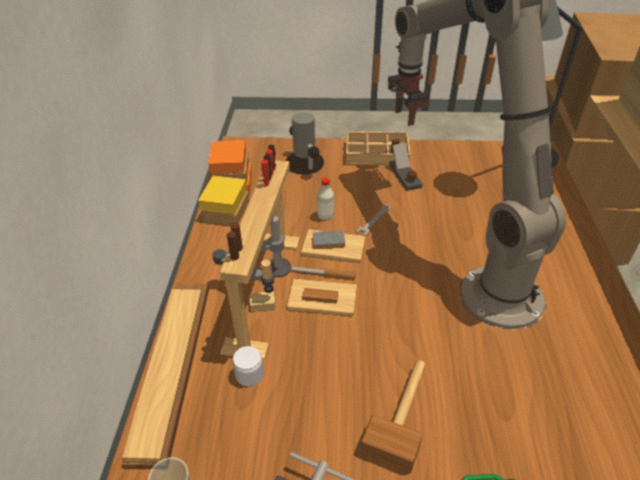

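The top view shows the batten at about (315,272) on the left board, the column at (363,222) and the handle near (311,212). The side view shows the batten at (320,295) and the handle near (267,270). I'll zoom in on both.

Run:
```python
from h import *
a=cv2.imread('pics/top0.png')[150:320,225:435]; b=cv2.imread('pics/side0.png')[200:340,200:375]
a=cv2.resize(a,(0,0),fx=2.35,fy=2.35,interpolation=2); a=cv2.resize(cv2.imread('pics/top0.png')[160:310,230:430],(400,300),interpolation=2)
b=cv2.resize(b,(400,320),interpolation=2)
# stack: top crop 3.0x above
a=cv2.resize(cv2.imread('pics/top0.png')[180:310,290:420],(400,400),interpolation=2); b=cv2.resize(cv2.imread('pics/side0.png')[210:340,230:360],(400,400),interpolation=2)
cv2.imwrite('pics/z0.png',np.hstack([a,b]))
p,d,c=load('top0')
for n,u,v,z in [('batten',315,272,.036),('handle',311,211,.18),('column',365,213,.2),('railL',238,187,.28),('railR',424,215,.28)]: print(n,onz(c,u,v,z).round(3))
P=cloud(c,d)
for u,v in[(315,272),(311,209),(365,213),(300,180),(330,190),(318,208)]: print(u,v,P[v,u].round(3))
hsv=cv2.cvtColor(p,cv2.COLOR_RGB2HSV)
for u,v in[(315,272),(305,255),(311,209),(330,262)]: print(hsv[v,u])
```

```text
batten [0.525 0.044 0.036]
handle [0.666 0.061 0.18 ]
column [ 0.661 -0.082  0.2  ]
railL [0.69  0.242 0.28 ]
railR [ 0.64 -0.22  0.28]
315 272 [0.524 0.044 0.038]
311 209 [0.673 0.061 0.173]
365 213 [ 0.661 -0.082  0.2  ]
300 180 [0.706 0.087 0.309]
330 190 [0.682 0.013 0.314]
318 208 [0.695 0.043 0.113]
[ 14 152 163]
[ 18 120 221]
[ 18 118 222]
[ 18 119 221]
```

View pics/z0.png

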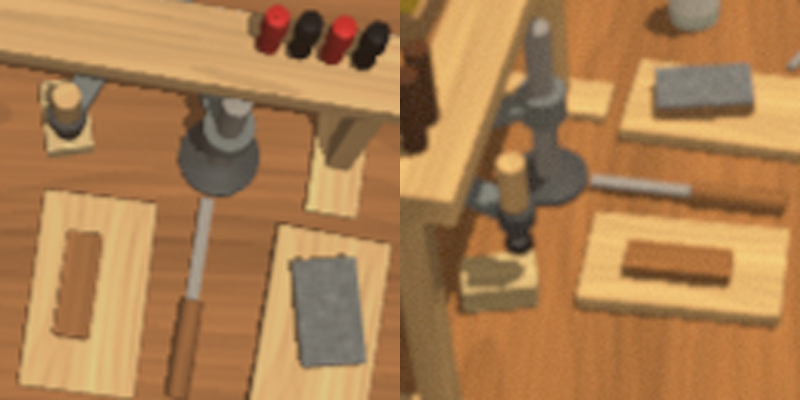

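The zoom shows the batten on the left board, turned a little from the board's axis. The handle is at top-view (312,211), just in front of the rail's visible edge, with the links running back under the rail. Next I'll get exact positions and plan the approach with the tool tipped about 45° forward.

```bash
cat >> h.py <<'E'
def quat(az,dn):
    a,t=np.radians(az),np.radians(dn)
    z=np.array([np.cos(a)*np.cos(t),np.sin(a)*np.cos(t),-np.sin(t)]); y=np.array([np.sin(a),-np.cos(a),0]); return R.from_matrix(np.stack([np.cross(y,z),y,z],1))
def tool(s):
    q=s['tool_rot']; return s['tool_pos'],R.from_quat(np.r_[q[1:],q[0]])
def plan(pos,rot=None,s=None):
    s=s or get_state(); p,r=tool(s); rot=rot or r
    print('t',round(s['t'],2),'at',p.round(4),'off',(r.inv().apply(np.array(pos)-p)/.03).round(2),'rot',(np.degrees((r.inv()*rot).as_rotvec())/5).round(2))
E
python3 - <<'E'
from h import *
p,d,c=load('top0'); hsv=cv2.cvtColor(p,cv2.COLOR_RGB2HSV); P=cloud(c,d)
m=((hsv[...,1]>135)|(hsv[...,2]<195)).astype(np.uint8); w=np.zeros_like(m); w[252:292,306:324]=1
n,l,st,ce=cv2.connectedComponentsWithStats(m*w); i=1+st[1:,4].argmax()
cnt=max(cv2.findContours((l==i).astype(np.uint8),0,1)[0],key=cv2.contourArea)
pts=np.array([onz(c,u,v,.036)[:2] for u,v in cnt[:,0]],np.float32); print('batten',ce[i],st[i],cv2.minAreaRect(pts))
pm=P[(P[...,2]>.03)&(P[...,2]<.044)&(abs(P[...,0]-.525)<.08)&(abs(P[...,1]-.044)<.045)]; print('batten depth',len(pm),cv2.minAreaRect(pm[:,:2].astype(np.float32)))
for f in('top0','side0'):
    p,d,c=load(f);P=cloud(c,d)
    k=(P[...,2]>.125)&(P[...,2]<.19)&(abs(P[...,0]-.675)<.04)&(abs(P[...,1]-.061)<.035); q=P[k]; print(f,len(q),q.mean(0),q.max(0),q.min(0))
    t=q[q[:,2]>q[:,2].max()-.012]; print(' top',len(t),t.mean(0).round(4))
    v,u=np.nonzero(k); print(u.min(),u.max(),v.min(),v.max())
plan([.45,-.3,.33],quat(-25,70))
E
```

```text
batten [314.73809524 272.16883117] [306 254  18  37 462] ((0.5245280265808105, 0.0444515198469162), (0.037875592708587646, 0.10459842532873154), 84.16326904296875)
batten depth 388 ((0.5258262753486633, 0.04557987302541733), (0.033880166709423065, 0.09977486729621887), 84.81022644042969)
top0 106 [0.66659119 0.06138402 0.16124991] [0.68287944 0.07443976 0.17634504] [0.65789394 0.04995642 0.12630585]
 top 67 [0.6697 0.0618 0.1704]
306 315 206 219
side0 156 [0.66380478 0.06295345 0.15555541] [0.67800373 0.07260265 0.17581641] [0.65232096 0.04517445 0.12523322]
 top 64 [0.6645 0.0595 0.1704]
262 271 259 276
t 0.1 at [ 0.2619 -0.6215  0.2218] off [ 9.94 -7.45 -3.6 ] rot [-1.69  3.77  9.47]
```

>>> step_arm --offset '[[2.5,-1.9,-1.5],[5,-3.7,-3.6],[7.5,-5.5,-3.6],[9.9,-7.4,-3.6],[9.9,-7.4,-3.6]]' --rotation '[[-0.3,0.7,1.4],[-0.5,1.2,2.8],[-0.8,1.8,4.2],[-1.0,2.3,5.6],[-1.2,2.8,7.0]]' --gripper '[-1,-1,-1,-1,-1]' --newtons 30

```text
t: 0.52
tool_pos: [0.3609, -0.4534, 0.2933]
tool_rot: [0.025, 0.988, -0.091, 0.122]
wrist_force: [0.7, 0.1, -0.8]
grip_width: 0.0877
grip_force: 0.0
```

Run:
```python
from h import *
plan([.50,-.05,.30],quat(0,50))
```

```text
t 0.52 at [ 0.3609 -0.4534  0.2933] off [  2.15 -14.06  -0.09] rot [ 1.27  5.17 -1.77]
```

>>> step_arm --offset '[[2.1,-13.5,0],[2.1,-13.5,0],[2.1,-13.5,0],[2.1,-13.5,0],[2.1,-13.5,0]]' --rotation '[[0.3,1.0,-0.4],[0.5,2.1,-0.7],[0.8,3.1,-1.1],[1.0,4.1,-1.4],[1.2,5.1,-1.8]]' --gripper '[-1,-1,-1,-1,-1]'

```text
t: 0.93
tool_pos: [0.4273, -0.2571, 0.2947]
tool_rot: [0.002, 0.941, 0.004, 0.338]
wrist_force: [2.0, 1.9, 0.9]
grip_width: 0.088
grip_force: 0.0
```

Run:
```python
from h import *
plan([.51,.06,.26],quat(0,45))
```

```text
t 0.93 at [ 0.4273 -0.2571  0.2947] off [  1.49 -10.56   2.62] rot [0.02 1.1  0.1 ]
```

>>> step_arm --offset '[[1.0,-10.5,1.0],[1.0,-10.5,1.0],[1.4,-10.5,1.5],[1.4,-10.5,2.0],[1.4,-10.5,2.0]]' --rotation '[[0,1.1,0],[0,1.1,0],[0,1.1,0],[0,1.1,0.1],[0,1.1,0.1]]' --gripper '[-1,-1,-1,-1,-1]'

```text
t: 1.35
tool_pos: [0.4539, -0.1109, 0.296]
tool_rot: [0.001, 0.923, 0.004, 0.385]
wrist_force: [-0.8, -0.2, -0.0]
grip_width: 0.0877
grip_force: 0.0
```

Run:
```python
from h import *
plan([.53,.061,.25],quat(0,45))
```

```text
t 1.35 at [ 0.4539 -0.1109  0.296 ] off [ 0.74 -5.72  2.89] rot [-0.02 -0.06  0.09]
```

>>> step_arm --offset '[[0.7,-5.7,2.4],[0.7,-5.7,2.4],[0.7,-5.7,2.4],[0.7,-5.7,2.4],[0.7,-5.7,2.4]]' --rotation '[[0,0,0.1],[0,0,0.1],[0,0,0.1],[0,0,0.1],[0,0,0.1]]' --gripper '[-1,-1,-1,-1,-1]'

```text
t: 1.77
tool_pos: [0.5179, 0.0633, 0.2659]
tool_rot: [-0.004, 0.926, -0.0, 0.379]
wrist_force: [22.4, 65.7, -51.6]
grip_width: 0.0879
grip_force: 0.0
```

Run:
```python
from h import *
plan([.53,.061,.25],quat(0,45)); print(get_state()['q'].round(2))
p,d,c=snap('wrist','w1')
P=cloud(c,d)
k=(P[...,2]>.125)&(P[...,2]<.19)&(abs(P[...,0]-.675)<.04)&(abs(P[...,1]-.061)<.035); q=P[k]
if len(q): print(len(q),q.mean(0),q.max(0),q.min(0))
```

```text
t 1.77 at [0.5179 0.0633 0.2659] off [-0.08  0.08  0.66] rot [-0.07  0.1  -0.04]
[ 1.31 -0.33 -1.41  2.37 -1.37  0.17 -0.51]
1531 [0.66075916 0.0581535  0.15708984] [0.67904166 0.0709462  0.17243745] [0.65324027 0.04515366 0.12502303]
```

View pics/w1.png

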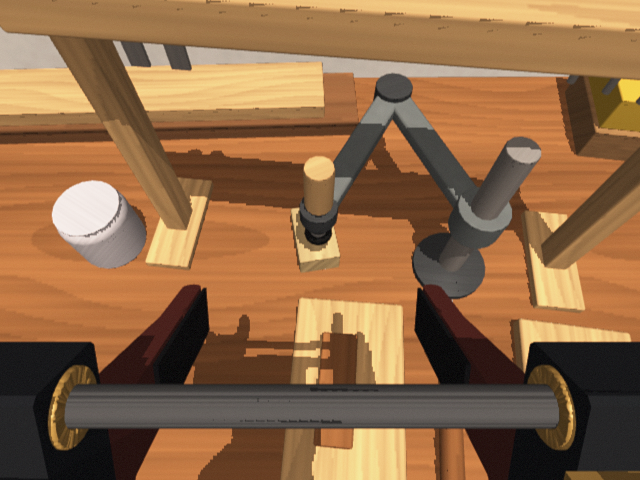

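The wrist view shows the handle at (319,170) with the links free behind it. The 45° tilt drove the joints to their limits (q6 at 0.17, q3 at -1.41). I'll go back to a steeper tool, about 68°, and check that the arm untwists.

>>> step_arm --offset '[[0,0,0],[0,0,0],[0,0,0],[0,0,0],[0,0,0]]' --rotation '[[0,-0.7,0],[0,-1.4,0],[0,-2.4,0],[0,-3.6,0],[0,-5,0]]' --gripper '[-1,-1,-1,-1,-1]'

```text
t: 2.23
tool_pos: [0.5098, 0.0763, 0.2635]
tool_rot: [-0.028, 0.955, 0.01, 0.294]
wrist_force: [-0.2, 0.4, -0.4]
grip_width: 0.088
grip_force: 0.0
```

Run:
```python
from h import *
s=get_state(); print(s['q'].round(2),s['wrist_force'].round(1))
plan([.58,.061,.19],quat(0,68))
p,d,c=load('w1'); P=cloud(c,d)
print('cam in tool', R.from_quat([.926,0,.379,-.004]).inv().apply(ray(c,320,240)[0]-[.5179,.0633,.2659]).round(3))
hsv=cv2.cvtColor(p,cv2.COLOR_RGB2HSV)
# rail lower front edge points around y=.06
for n in('w1','top0','side0'):
    p,d,c=load(n);P=cloud(c,d)
    for y0 in(-.05,.02,.06,.10):
        k=(abs(P[...,1]-y0)<.012)&(P[...,2]>.27)&(P[...,2]<.325)&(P[...,0]>.55)&(P[...,0]<.8); q=P[k]
        if len(q)>5: print(n,y0,len(q),'xmin',np.percentile(q[:,0],[2,50]).round(3),'z',q[:,2].min().round(3),q[:,2].max().round(3))
```

```text
[ 1.27 -0.2  -1.41  2.26 -0.44  0.34 -1.37] [-0.2  0.4 -0.4]
t 2.23 at [0.5098 0.0763 0.2635] off [0.56 0.71 3.3 ] rot [-0.67 -2.44  0.1 ]
cam in tool [ 0.076 -0.    -0.164]
w1 -0.05 3702 xmin [0.64  0.643] z 0.281 0.312
w1 0.02 3013 xmin [0.649 0.651] z 0.281 0.311
w1 0.06 2648 xmin [0.653 0.656] z 0.281 0.311
w1 0.1 2308 xmin [0.658 0.66 ] z 0.28 0.31
top0 -0.05 284 xmin [0.644 0.673] z 0.28 0.318
top0 0.02 287 xmin [0.652 0.682] z 0.28 0.315
top0 0.06 280 xmin [0.657 0.686] z 0.282 0.316
top0 0.1 279 xmin [0.662 0.691] z 0.284 0.316
side0 -0.05 151 xmin [0.639 0.668] z 0.285 0.316
side0 0.02 166 xmin [0.648 0.676] z 0.286 0.317
side0 0.06 172 xmin [0.653 0.68 ] z 0.282 0.317
side0 0.1 164 xmin [0.657 0.679] z 0.282 0.316
```

>>> step_arm --offset '[[0.5,0.3,0.6],[1.0,0.7,1.0],[1.0,0.7,1.4],[1.0,0.7,1.4],[1.0,0.7,1.4]]' --rotation '[[-0.5,-1.4,0],[-0.8,-2.8,0],[-0.9,-4.0,0],[-0.9,-4.0,0],[-0.9,-4.0,0]]' --gripper '[-1,-1,-1,-1,-1]'

```text
t: 2.65
tool_pos: [0.5265, 0.0771, 0.253]
tool_rot: [-0.031, 0.985, 0.021, 0.169]
wrist_force: [-0.3, 0.2, 1.5]
grip_width: 0.0881
grip_force: 0.0
```

Run:
```python
from h import *
s=get_state(); print(s['q'].round(2),s['wrist_force'].round(1))
plan([.56,.061,.20],quat(0,70))
```

```text
[ 0.9   0.21 -1.28  2.06  0.38  0.71 -2.12] [-0.3  0.2  1.5]
t 2.65 at [0.5265 0.0771 0.253 ] off [0.45 0.68 2.  ] rot [-0.77  0.11  0.34]
```

>>> step_arm --offset '[[0.5,0.3,-0.3],[1.0,0.6,-0.5],[1.5,0.6,-0.5],[2.0,0.6,-0.5],[2.0,0.6,-0.5]]' --rotation '[[-0.4,-1,0.2],[-0.7,-2,0.3],[-0.7,-2,0.3],[-0.7,-2,0.3],[-0.7,-2,0.3]]' --gripper '[-1,-1,-1,-1,-1]'

```text
t: 3.07
tool_pos: [0.5819, 0.0613, 0.2883]
tool_rot: [-0.003, 0.996, 0.005, 0.085]
wrist_force: [-1.0, -0.7, 0.7]
grip_width: 0.0878
grip_force: 0.0
```

Run:
```python
from h import *
s=get_state(); print(s['q'].round(2),s['wrist_force'].round(1))
plan([.56,.061,.20],quat(0,70))
```

```text
[ 0.69  0.38 -1.15  1.78  0.47  1.08 -2.17] [-1.  -0.7  0.7]
t 3.07 at [0.5819 0.0613 0.2883] off [-1.22  0.02  2.78] rot [-0.09  2.05  0.1 ]
```

>>> step_arm --offset '[[0,0,0],[0,0,0],[0,0,0],[0,0,0],[0,0,0]]' --rotation '[[0,0,0],[0,0,0],[0,0,0],[0,0,0],[0,0,0]]' --gripper '[-1,-1,-1,-1,-1]'

```text
t: 3.48
tool_pos: [0.5788, 0.0607, 0.2879]
tool_rot: [-0.001, 0.996, 0.006, 0.085]
wrist_force: [0.1, -0.0, -0.6]
grip_width: 0.0879
grip_force: 0.0
```

Run:
```python
from h import *
s=get_state(); print(s['t'],s['q'].round(2),s['tool_pos'])
```

```text
3.4833 [ 0.69  0.38 -1.16  1.78  0.47  1.08 -2.17] [0.57879298 0.06066588 0.28789305]
```

```bash
cat > fk.py <<'E'
from h import *
import itertools
D=[([1.06388941,.47773094,.02232335,1.55630064,-.01149202,1.10932611,-.08310259],[.26190857,-.6215401,.22179147],[-7.9e-4,.98018,.1981,-2.2e-4]),
([1.31,-.33,-1.41,2.37,-1.37,.17,-.51],[.5179,.0633,.2659],[-.004,.926,0,.379]),
([1.27,-.2,-1.41,2.26,-.44,.34,-1.37],[.5098,.0763,.2635],[-.028,.955,.01,.294]),
([.9,.21,-1.28,2.06,.38,.71,-2.12],[.5265,.0771,.253],[-.031,.985,.021,.169]),
([.69,.38,-1.15,1.78,.47,1.08,-2.17],[.5819,.0613,.2883],[-.003,.996,.005,.085])]
E3=np.eye(3)
def rots(q,s):
    out=[];r=R.identity()
    for i in range(7):
        r=r*R.from_rotvec(E3[2 if i%2==0 else 1]*s[i]*q[i]); out.append(r)
    return out
def A(q,s):
    r=rots(q,s); cols=[E3[2],r[1].apply(E3[2]),r[2].apply(E3[0]),r[3].apply(E3[2]),r[3].apply(E3[0]),r[5].apply(E3[2]),r[5].apply(E3[0])]
    return np.stack(cols,1)
E
python3 - <<'E'
from fk import *
best=[]
for s in itertools.product([1,-1],repeat=7):
    e=[]; 
    for q,p,t in D:
        e.append(rots(q,s)[-1].inv()*R.from_quat(np.r_[t[1:],t[0]]))
    # constant right-offset allowed
    e0=e[0]; best.append((max((e0.inv()*x).magnitude() for x in e[1:]),s,e0.as_rotvec().round(2)))
best.sort(key=lambda b:b[0])
for b in best[:4]: print(b)
s=best[0][1]
M=np.vstack([A(q,s) for q,p,t in D]); y=np.concatenate([p for q,p,t in D]); x=np.linalg.lstsq(M,y,rcond=None); print(x[0].round(3),(M@x[0]-y).round(3))
E
```

```text
(0.012715671885486656, (-1, 1, -1, 1, -1, 1, -1), array([0.  , 0.  , 1.57]))
(0.7829775683303253, (1, -1, -1, -1, -1, -1, -1), array([-0.  , -0.  , -2.58]))
(0.8122735370780448, (1, 1, 1, 1, 1, 1, 1), array([ 0.  , -0.  , -2.37]))
(1.074150698122675, (1, 1, -1, -1, -1, -1, -1), array([ 1.16, -0.47, -2.33]))
[ 0.38   0.732 -0.168  0.546  0.099  0.544 -0.045] [ 0.058  0.026  0.008 -0.001 -0.003  0.007  0.002  0.031 -0.001 -0.016
  0.023 -0.009 -0.002  0.002 -0.006]
```

```bash
cat >> fk.py <<'E'
S=(-1,1,-1,1,-1,1,-1); OFF=R.from_rotvec([0,0,np.pi/2])
def A2(q):
    r=rots(q,S); x,y,z=E3
    return np.stack([z,r[0].apply(y),r[1].apply(z),r[2].apply(x),r[2].apply(y),r[3].apply(z),r[3].apply(x),r[4].apply(y),r[5].apply(z),r[5].apply(x),r[5].apply(y)],1)
Q=np.array
def fit(D):
    M=np.vstack([A2(q) for q,p,t in D]); y=np.concatenate([p for q,p,t in D])
    l=1e-3; x0=np.array([.38,0,.4,0,0,.4,0,0,.25,0,0])
    x=x0+np.linalg.solve(M.T@M+l**1*np.eye(11)*1e-1,M.T@(y-M@x0)); return x,(M@x-y)
E
python3 - <<'E'
from fk import *
s=get_state(); D.append((s['q'],s['tool_pos'],s['tool_rot']))
x,e=fit(D); print(x.round(3),e.reshape(-1,3).round(3).tolist())
E
```

```text
[ 0.261 -0.028  0.525  0.014 -0.036  0.462 -0.015  0.     0.306  0.003
  0.   ] [[-0.001, 0.0, 0.0], [0.0, 0.0, 0.0], [-0.001, -0.0, 0.0], [-0.0, 0.002, -0.0], [-0.0, -0.002, -0.001], [0.001, 0.001, 0.0]]
```

```bash
cat >> fk.py <<'E'
X=np.array([.261,-.028,.525,.014,-.036,.462,-.015,0,.306,.003,0])
X=fit(D)[0]
LO=np.array([-2.96,-.34,-1.41,.24,-1.37,.17,-2.96]);HI=np.array([2.96,2.1,1.46,2.44,4.51,1.92,2.96])
def fk(q): return A2(q)@X, rots(q,S)[-1]*OFF
def err(q,p,r):
    a,b=fk(q); return np.r_[(p-a),(r*b.inv()).as_rotvec()*.3]
def track(q,p,r,n=60):
    q=np.array(q,float); p0,r0=fk(q)
    rv=(r0.inv()*r).as_rotvec()
    for k in range(1,n+21):
        f=min(k/n,1); e=err(q,p0+f*(p-p0),r0*R.from_rotvec(rv*f))
        J=np.stack([(err(q,p,r)-err(q+1e-5*E7,p,r))/1e-5 for E7 in np.eye(7)],1)
        q=np.clip(q+J.T@np.linalg.solve(J@J.T+1e-5*np.eye(6),e),LO,HI)
    return q,np.abs(err(q,p,r)).max()
def tcp(g,az,dn): 
    r=quat(az,dn); return np.array(g)+.019*r.as_matrix()[:,2],r
E
python3 - <<'E'
from fk import *
q=get_state()['q']
for az in(-25,-10,0,15):
  for dn in(55,60,65,70):
    p,r=tcp([.59,.061,.16],az,dn); q1,e1=track(q,p,r); p,r=tcp([.667,.061,.149],az,dn); q2,e2=track(q1,p,r)
    print(az,dn,'pre',q1.round(2),round(e1,4),'grasp',q2.round(2),round(e2,4))
for g in([.6,.055,.149],[.525,.045,.11]):
    p,r=tcp(g,0,89.9); print(g,track(q,p,r))
E
```

```text
-25 55 pre [-0.86  0.34  0.51  2.22  0.98  0.34 -2.96] 0.0861 grasp [-0.83  0.49  0.58  2.06  0.65  0.27 -2.96] 0.0
-25 60 pre [-0.58  0.31  0.21  2.16  0.82  0.43 -2.96] 0.038 grasp [-0.5   0.43  0.2   1.99  0.71  0.43 -2.95] 0.0
-25 65 pre [-0.13  0.33 -0.27  2.09  0.8   0.57 -2.96] 0.0191 grasp [-0.11  0.45 -0.25  1.92  0.78  0.6  -2.94] 0.0
-25 70 pre [ 0.22  0.4  -0.66  2.02  0.8   0.71 -2.96] 0.0056 grasp [ 0.19  0.52 -0.62  1.85  0.83  0.76 -2.92] 0.0
-10 55 pre [ 0.24  0.34 -0.68  2.22  1.43  0.51 -2.96] 0.0984 grasp [-0.03  0.42 -0.33  2.07  1.32  0.41 -2.96] 0.0656
-10 60 pre [ 0.11  0.32 -0.51  2.17  1.11  0.45 -2.96] 0.0241 grasp [ 0.1   0.44 -0.48  2.    1.08  0.48 -2.95] 0.0
-10 65 pre [ 0.4   0.4  -0.84  2.1   1.02  0.6  -2.91] 0.0 grasp [ 0.36  0.54 -0.8   1.93  1.05  0.67 -2.84] 0.0
-10 70 pre [ 0.44  0.44 -0.89  2.04  0.88  0.68 -2.75] 0.0 grasp [ 0.39  0.57 -0.84  1.87  0.92  0.74 -2.7 ] 0.0
0 55 pre [ 0.52  0.4  -0.94  2.22  1.52  0.48 -2.96] 0.0598 grasp [ 0.61  0.64 -1.1   2.05  1.55  0.68 -2.96] 0.025
0 60 pre [ 0.42  0.37 -0.81  2.17  1.19  0.44 -2.9 ] 0.0 gra
[... 348 characters left out ...]
8 -0.72  2.06  1.26  0.25 -2.63] 0.0
15 60 pre [ 0.57  0.4  -0.9   2.16  1.02  0.33 -2.43] 0.0 grasp [ 0.52  0.54 -0.86  1.99  1.04  0.41 -2.37] 0.0
15 65 pre [ 0.63  0.45 -0.99  2.1   0.89  0.47 -2.28] 0.0 grasp [ 0.55  0.59 -0.94  1.93  0.93  0.55 -2.24] 0.0
15 70 pre [ 0.64  0.5  -1.04  2.04  0.8   0.61 -2.2 ] 0.0 grasp [ 0.55  0.62 -0.97  1.87  0.85  0.68 -2.16] 0.0
[0.6, 0.055, 0.149] (array([ 0.51019401,  0.65269819, -0.98305364,  1.78472262,  0.62339161,
        1.04847748, -2.27697898]), np.float64(1.1102230246251565e-16))
[0.525, 0.045, 0.11] (array([ 0.56373673,  0.5941253 , -0.98716067,  1.99556931,  0.64118356,
        0.89753755, -2.33969582]), np.float64(1.942890293094024e-16))
```

Run:
```python
from fk import *
q=get_state()['q']
for az,dn in((-3,60),(-2,62),(0,61)):
    r=quat(az,dn); q1,e1=track(q,np.array([.61,.061,.16]),r); 
    q2,e2=track(q1,np.array([.667,.061,.146])+.013*r.as_matrix()[:,2],r); print(az,dn,q1.round(2),e1.round(4),q2.round(2),e2.round(4))
plan([.60,.061,.17],quat(-2,61))
```

```text
-3 60 [ 0.43  0.37 -0.84  2.13  1.12  0.5  -2.88] 0.0 [ 0.37  0.5  -0.78  2.01  1.2   0.53 -2.88] 0.0
-2 62 [ 0.46  0.38 -0.87  2.11  1.03  0.52 -2.77] 0.0 [ 0.39  0.51 -0.8   1.98  1.11  0.56 -2.77] 0.0
0 61 [ 0.46  0.37 -0.86  2.12  1.06  0.48 -2.76] 0.0 [ 0.4   0.51 -0.8   2.    1.14  0.52 -2.76] 0.0
t 3.48 at [0.5788 0.0607 0.2879] off [0.03 0.   3.99] rot [-0.19  3.86  0.5 ]
```

>>> step_arm --offset '[[0,0,0.7],[0,0,1.5],[0,0,2.4],[0,0,3.2],[0,0,4.0]]' --rotation '[[0,0.8,0.1],[-0.1,1.6,0.2],[-0.1,2.4,0.3],[-0.2,3.2,0.4],[-0.2,3.9,0.5]]' --gripper '[-1,-1,-1,-1,-1]'

```text
t: 3.9
tool_pos: [0.5979, 0.0606, 0.1722]
tool_rot: [0.005, 0.969, -0.017, 0.248]
wrist_force: [1.5, -1.2, 0.3]
grip_width: 0.0877
grip_force: 0.0
```

>>> step_arm --offset '[[0,0,0],[0,0,0]]' --rotation '[[0,0,0],[0,0,0]]' --gripper '[-1,-1]'

```text
t: 4.07
tool_pos: [0.5985, 0.061, 0.1732]
tool_rot: [0.006, 0.969, -0.016, 0.246]
wrist_force: [0.8, 0.6, -0.4]
grip_width: 0.0876
grip_force: 0.0
```

Run:
```python
from fk import *
s=get_state(); print(s['q'].round(2),s['wrist_force'].round(1))
p,d,c=snap('wrist','w2'); P=cloud(c,d)
hsv=cv2.cvtColor(p,cv2.COLOR_RGB2HSV)
k=(P[...,2]>.125)&(P[...,2]<.19)&(abs(P[...,0]-.665)<.04)&(abs(P[...,1]-.061)<.035)&(hsv[...,1]>70); q=P[k]
if len(q):
    t=q[q[:,2]>.168]; print(len(q),q.mean(0),q.max(0),q.min(0),'top',len(t),t.mean(0), cv2.minEnclosingCircle(t[:,:2].astype(np.float32)))
```

```text
[ 0.46  0.34 -0.88  2.13  1.01  0.51 -2.76] [ 0.8  0.6 -0.4]
3353 [0.66298381 0.05847554 0.16235771] [0.67931424 0.07115312 0.1726922 ] [0.6540691  0.04537022 0.12511445] top 2091 [0.66643659 0.05828532 0.17031834] ((0.6667900085449219, 0.05827833712100983), 0.01290059182792902)
```

View pics/w2.png

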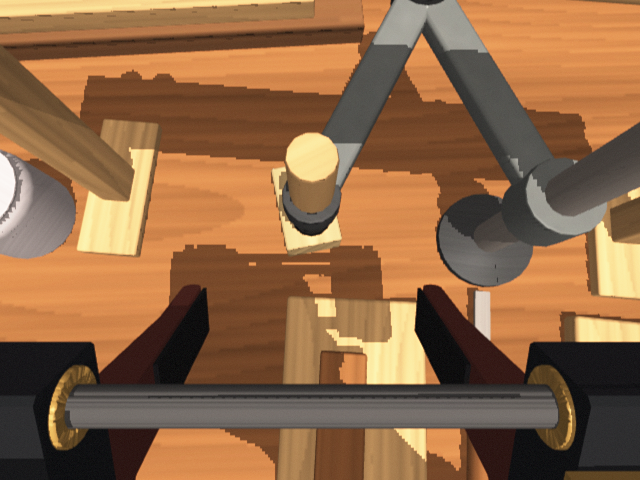

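The wrist view shows the handle top at (312,152), between the open fingers and with clear room round it. Its axis is at (0.667, 0.058).

Run:
```python
from fk import *
plan([.635,.0585,.14],quat(-2,61)); plan([.6735,.0583,.134],quat(-2,61))
```

```text
t 4.12 at [0.6    0.0614 0.1748] off [0.47 0.05 1.58] rot [0.02 0.07 0.02]
t 4.12 at [0.6    0.0614 0.1748] off [1.5  0.01 2.37] rot [0.02 0.07 0.02]
```

>>> step_arm --offset '[[0.25,0.05,0.8],[0.45,0.05,1.6],[0.7,0.05,1.75],[0.95,0.03,1.95],[1.1,0.03,2.05]]' --rotation '[[0,0,0],[0,0,0],[0,0,0],[0,0,0],[0,0,0]]' --gripper '[-1,-1,-1,-1,-1]'

```text
t: 4.53
tool_pos: [0.6601, 0.0579, 0.1373]
tool_rot: [0.005, 0.968, -0.018, 0.249]
wrist_force: [0.3, 0.9, -0.5]
grip_width: 0.088
grip_force: 0.0
```

Run:
```python
from fk import *
plan([.6735,.0583,.134],quat(-2,61)); print(get_state()['q'].round(2))
```

```text
t 4.53 at [0.6601 0.0579 0.1373] off [ 0.34 -0.03  0.31] rot [ 0.01  0.04 -0.01]
[ 0.38  0.48 -0.78  2.03  1.16  0.52 -2.84]
```

>>> step_arm --offset '[[0.15,0,0.15],[0.35,0,0.3],[0.35,0,0.3]]' --rotation '[[0,0,0],[0,0,0],[0,0,0]]' --gripper '[-1,-1,-1]'

```text
t: 4.78
tool_pos: [0.6729, 0.057, 0.1335]
tool_rot: [0.005, 0.968, -0.018, 0.248]
wrist_force: [1.2, 0.0, 0.3]
grip_width: 0.0878
grip_force: 0.0
```

>>> step_arm --offset '[[0,0,0],[0,0,0],[0,0,0],[0,0,0],[0,0,0]]' --rotation '[[0,0,0],[0,0,0],[0,0,0],[0,0,0],[0,0,0]]' --gripper '[0,0.3,0.5,1,1]' --newtons 15

```text
t: 5.2
tool_pos: [0.6713, 0.0573, 0.1328]
tool_rot: [0.005, 0.969, -0.017, 0.248]
wrist_force: [0.1, -0.1, 0.7]
grip_width: 0.058
grip_force: 0.0
```

>>> step_arm --offset '[[0,0,0],[0,0,0],[0,0,0],[0,0,0],[0,0,0]]' --rotation '[[0,0,0],[0,0,0],[0,0,0],[0,0,0],[0,0,0]]' --gripper '[1,1,1,1,1]'

```text
t: 5.62
tool_pos: [0.6715, 0.0575, 0.1327]
tool_rot: [0.005, 0.969, -0.017, 0.248]
wrist_force: [-0.4, 0.4, -0.7]
grip_width: 0.0253
grip_force: 15.0
```

>>> step_arm --offset '[[-0.3,0.03,-0.16],[-0.7,0.07,-0.38],[-1.1,0.12,-0.6],[-1.5,0.17,-0.82],[-1.9,0.22,-1.04]]' --rotation '[[0,0,0],[0,0,0],[0,0,0],[0,0,0],[0,0,0]]' --gripper '[1,1,1,1,1]'

```text
t: 6.03
tool_pos: [0.6053, 0.0523, 0.1327]
tool_rot: [0.006, 0.969, -0.017, 0.248]
wrist_force: [1.2, -0.1, -1.2]
grip_width: 0.0256
grip_force: 15.0
```

>>> step_arm --offset '[[-0.2,0.02,-0.11],[-0.35,0.03,-0.19],[-0.35,0.03,-0.19]]' --rotation '[[0,0,0],[0,0,0],[0,0,0]]' --gripper '[1,1,1]'

```text
t: 6.28
tool_pos: [0.5934, 0.0523, 0.1327]
tool_rot: [0.006, 0.969, -0.017, 0.248]
wrist_force: [-1.2, 0.4, -0.5]
grip_width: 0.0254
grip_force: 15.0
```

Run:
```python
from fk import *
s=get_state(); print(s['q'].round(2),s['wrist_force'].round(1)); p,r=tool(s); print('grip est',p-.013*r.as_matrix()[:,2])
q=s['q']
for b in([.59,.05,.135],[.525,.045,.125],[.525,.045,.08]):
    for dn in (65,89):
        print(b,dn,[x if np.isscalar(x) else x.round(2) for x in track(q,np.array(b),quat(0,dn))])
```

```text
[ 0.35  0.37 -0.73  2.18  1.18  0.43 -2.93] [-1.2  0.4 -0.5]
grip est [0.58713979 0.05259213 0.14408341]
[0.59, 0.05, 0.135] 65 [array([ 0.45,  0.39, -0.82,  2.14,  0.97,  0.48, -2.67]), np.float64(1.6653345369377348e-16)]
[0.59, 0.05, 0.135] 89 [array([ 0.51,  0.61, -0.95,  1.82,  0.59,  1.01, -2.25]), np.float64(4.440892098500626e-16)]
[0.525, 0.045, 0.125] 65 [array([ 0.45,  0.29, -0.81,  2.29,  1.01,  0.39, -2.77]), np.float64(5.962771289346044e-17)]
[0.525, 0.045, 0.125] 89 [array([ 0.58,  0.52, -0.99,  1.98,  0.56,  0.92, -2.28]), np.float64(2.7755575615628914e-16)]
[0.525, 0.045, 0.08] 65 [array([ 0.02,  0.31, -0.33,  2.34,  1.24,  0.23, -2.96]), np.float64(0.0195346319615827)]
[0.525, 0.045, 0.08] 89 [array([ 0.53,  0.58, -0.94,  2.02,  0.64,  0.85, -2.34]), np.float64(1.8041124150158794e-16)]
```

The handle has swung out with the gripper. q7 is close to its limit, so I'll open, pitch to 80° about the handle and grip again.

>>> step_arm --offset '[[0,0,0],[0,0,0],[0,0,0],[0,0,0],[0,0,0]]' --rotation '[[0,0,0],[0,0,0],[0,0,0],[0,0,0],[0,0,0]]' --gripper '[-0.5,-0.5,-0.5,-0.5,-0.5]'

```text
t: 6.7
tool_pos: [0.5947, 0.0527, 0.1326]
tool_rot: [0.005, 0.969, -0.017, 0.248]
wrist_force: [0.4, -0.0, -0.2]
grip_width: 0.0558
grip_force: 0.0
```

Run:
```python
from fk import *
p,d,c=snap('wrist','w3'); P=cloud(c,d); hsv=cv2.cvtColor(p,cv2.COLOR_RGB2HSV)
s=get_state(); g,r=tool(s); h=g-.013*r.as_matrix()[:,2]
k=(P[...,2]>.166)&(P[...,2]<.18)&(abs(P[...,0]-h[0])<.03)&(abs(P[...,1]-h[1])<.025)&(hsv[...,1]>70); t=P[k]
print(s['grip_width'],h,len(t),t.mean(0) if len(t) else 0,cv2.minEnclosingCircle(t[:,:2].astype(np.float32)) if len(t) else 0)
plan([.588,.0525,.131],quat(0,80))
```

```text
0.059634021375477866 [0.58836079 0.05284757 0.14399573] 4456 [0.58890009 0.05240315 0.17032221] ((0.5893315672874451, 0.05232873931527138), 0.013066975399851799)
t 6.75 at [0.5946 0.0526 0.1326] off [-0.22  0.01 -0.06] rot [ 0.15 -3.74 -0.38]
```

>>> step_arm --offset '[[0,0,0],[-0.1,0,0],[-0.13,0,0],[-0.13,0,0],[-0.13,0,0]]' --rotation '[[0,-1.0,-0.1],[0.1,-2.0,-0.2],[0.1,-3.0,-0.3],[0.15,-3.7,-0.4],[0.15,-3.7,-0.4]]' --gripper '[-0.5,-0.5,-0.5,-0.5,-0.5]'

```text
t: 7.17
tool_pos: [0.5939, 0.0521, 0.1314]
tool_rot: [-0.001, 0.996, -0.001, 0.089]
wrist_force: [1.3, 0.4, 0.2]
grip_width: 0.066
grip_force: 0.0
```

>>> step_arm --offset '[[0,0,0],[0,0,0],[0,0,0],[0,0,0],[0,0,0]]' --rotation '[[0,0,0],[0,0,0],[0,0,0],[0,0,0],[0,0,0]]' --gripper '[-0.3,1,1,1,1]' --newtons 25

```text
t: 7.58
tool_pos: [0.5903, 0.0527, 0.1308]
tool_rot: [0.001, 0.996, 0.001, 0.089]
wrist_force: [0.1, 0.2, -0.1]
grip_width: 0.036
grip_force: 0.0
```

Run:
```python
from fk import *
s=get_state(); print(s['q'].round(2),s['wrist_force'].round(1),s['grip_width'],s['grip_force'])
p,r=tool(s); print('tcp-handle',p-[.589,.0523,0]); plan(p+[.525-.589,.045-.0523,0],quat(0,80))
```

```text
[ 0.49  0.52 -0.9   1.94  0.67  0.79 -2.34] [ 0.1  0.2 -0.1] 0.035991378376756714 0.0
tcp-handle [0.00130314 0.00042451 0.13080772]
t 7.58 at [0.5903 0.0527 0.1308] off [-2.1   0.24 -0.38] rot [ 0.02 -0.04  0.03]
```

>>> step_arm --offset '[[0,0,0],[0,0,0],[0,0,0]]' --rotation '[[0,0,0],[0,0,0],[0,0,0]]' --gripper '[1,1,1]'

```text
t: 7.83
tool_pos: [0.5908, 0.0527, 0.1309]
tool_rot: [0.001, 0.996, 0.001, 0.089]
wrist_force: [-1.1, 0.2, 1.6]
grip_width: 0.0255
grip_force: 25.0
```

>>> step_arm --offset '[[-0.4,0.05,-0.07],[-0.85,0.1,-0.15],[-1.3,0.15,-0.23],[-1.7,0.2,-0.3],[-2.1,0.25,-0.37]]' --rotation '[[0,0,0],[0,0,0],[0,0,0],[0,0,0],[0,0,0]]' --gripper '[1,1,1,1,1]'

```text
t: 8.25
tool_pos: [0.5271, 0.0448, 0.1309]
tool_rot: [0.001, 0.996, 0.001, 0.089]
wrist_force: [1.8, -1.1, -1.8]
grip_width: 0.026
grip_force: 25.0
```

>>> step_arm --offset '[[0,0,0],[0,0,0],[0,0,0]]' --rotation '[[0,0,0],[0,0,0],[0,0,0]]' --gripper '[1,1,1]'

```text
t: 8.5
tool_pos: [0.5275, 0.0452, 0.1308]
tool_rot: [0.0, 0.996, 0.001, 0.089]
wrist_force: [-0.6, 0.3, 1.9]
grip_width: 0.0258
grip_force: 25.0
```

Run:
```python
from fk import *
s=get_state(); print(s['q'].round(2),s['wrist_force'].round(1),s['grip_width'],s['grip_force'],s['tool_pos'])
for n in('wrist','side','top'):
    p,d,c=snap(n,n+'4'); P=cloud(c,d); hsv=cv2.cvtColor(p,cv2.COLOR_RGB2HSV)
    k=(P[...,2]>.163)&(P[...,2]<.178)&(abs(P[...,0]-.525)<.02)&(abs(P[...,1]-.045)<.02); t=P[k]
    b=P[(P[...,2]>.03)&(P[...,2]<.043)&(abs(P[...,0]-.525)<.08)&(abs(P[...,1]-.045)<.04)]
    print(n,len(t),t.mean(0) if len(t) else 0,'batten',len(b),cv2.minAreaRect(b[:,:2].astype(np.float32)) if len(b)>5 else 0)
b=cv2.imread('pics/side4.png')[230:330,260:385]; a=cv2.imread('pics/top4.png')[220:320,250:375]
cv2.imwrite('pics/z4.png',np.vstack([cv2.resize(x,(625,300) if 0 else (375,300),interpolation=2) for x in(a,b)]))
```

```text
[ 0.56  0.43 -0.95  2.08  0.63  0.73 -2.34] [-0.6  0.3  1.9] 0.025788989302169895 25.000289976596832 [0.52751976 0.04522822 0.13078796]
wrist 6018 [0.52728509 0.04502109 0.17033114] batten 1307 ((0.5481587648391724, 0.03160157799720764), (0.018484361469745636, 0.047090232372283936), 85.02742767333984)
side 0 0 batten 339 ((0.5202407836914062, 0.04093863070011139), (0.04312054440379143, 0.09976883232593536), 83.50692749023438)
top 0 0 batten 0 0
```

View pics/z4.png

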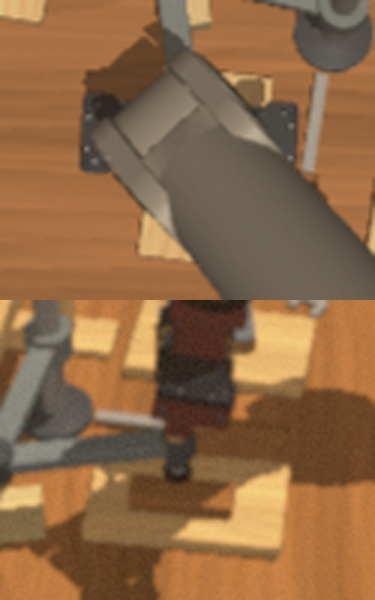

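View pics/wrist4.png

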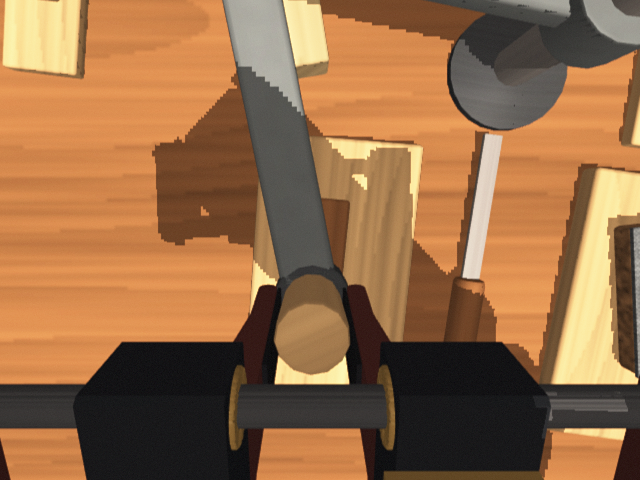

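The side view shows the foot at about (319,290) hanging above the batten. The wrist view shows the handle gripped over the board, with its axis measured at (0.527, 0.045). I'll lower 15 mm in the free range, since contact comes 24 to 44 mm down, and estimate the foot's height.

>>> step_arm --offset '[[-0.018,0,0.1],[-0.035,0,0.2],[-0.053,0,0.3],[-0.07,0,0.4],[-0.088,0,0.49]]' --rotation '[[0,0,0],[0,0,0],[0,0,0],[0,0,0],[0,0,0]]' --gripper '[1,1,1,1,1]' --newtons 40

```text
t: 9.07
tool_pos: [0.5289, 0.0458, 0.1167]
tool_rot: [0.0, 0.996, 0.001, 0.09]
wrist_force: [-1.0, 0.2, 9.3]
grip_width: 0.0257
grip_force: 40.0
```

Run:
```python
from fk import *
s=get_state(); print(s['wrist_force'].round(1),s['tool_pos'].round(4),s['grip_width'])
p,d,c=load('side4')
for v in(289,291,293):
    o,r=ray(c,319.3,v); print(v,(o+r*(.055-o[1])/r[1]).round(4))
p,d,c=snap('side','side5'); 
x=cv2.resize(p[255:325,275:365,::-1],(720,560),interpolation=2); cv2.imwrite('pics/z5.png',x)
p,d,c=snap('wrist','wrist5'); P=cloud(c,d); t=P[(P[...,2]>.145)&(P[...,2]<.165)&(abs(P[...,0]-.527)<.02)&(abs(P[...,1]-.045)<.02)]; print(len(t),t.mean(0))
```

```text
[-1.   0.2  9.3] [0.5289 0.0458 0.1167] 0.02565551468771922
289 [0.523  0.055  0.0686]
291 [0.523  0.055  0.0604]
293 [0.5231 0.055  0.052 ]
6604 [0.52888565 0.04520191 0.15563514]
```

View pics/z5.png

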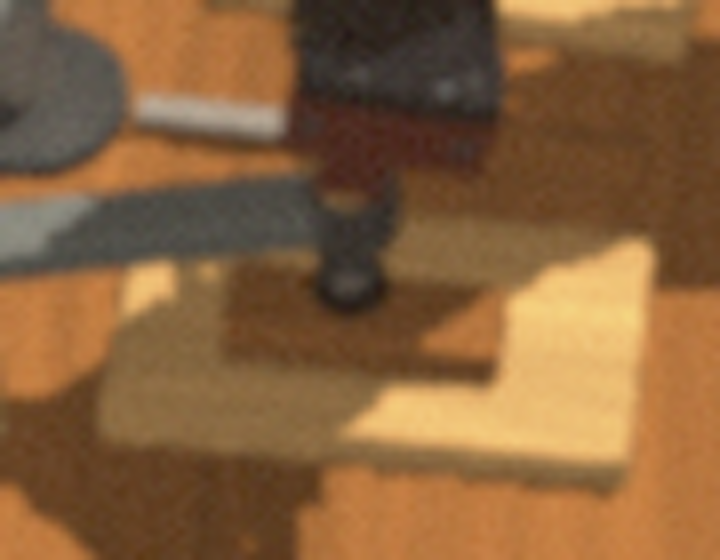

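In the zoomed side view the foot's bottom is at about (319,294), so it hangs roughly 10 mm above the batten. I'll trim x by 3 mm and then go down in 1 mm rows, reading the force.

>>> step_arm --offset '[[-0.1,0,0.0],[-0.11,0,0.07],[-0.12,0,0.1],[-0.125,0,0.133]]' --rotation '[[0,0,0],[0,0,0],[0,0,0],[0,0,0]]' --gripper '[1,1,1,1]'

```text
t: 9.5
tool_pos: [0.5262, 0.0455, 0.1123]
tool_rot: [0.0, 0.996, 0.001, 0.091]
wrist_force: [0.0, 0.0, 9.8]
grip_width: 0.0257
grip_force: 40.0
```

>>> step_arm --offset '[[-0.006,0,0.033]]' --rotation '[[0,0,0]]' --gripper '[1]'

```text
t: 9.58
tool_pos: [0.5263, 0.0455, 0.1113]
tool_rot: [0.0, 0.996, 0.001, 0.091]
wrist_force: [-0.2, 0.4, 9.2]
grip_width: 0.0253
grip_force: 40.0
```

>>> step_arm --offset '[[-0.006,0,0.033]]' --rotation '[[0,0,0]]' --gripper '[1]'

```text
t: 9.67
tool_pos: [0.5262, 0.0456, 0.1103]
tool_rot: [0.0, 0.996, 0.001, 0.091]
wrist_force: [-0.4, -0.2, 9.7]
grip_width: 0.0257
grip_force: 40.0
```

>>> step_arm --offset '[[-0.006,0,0.033]]' --rotation '[[0,0,0]]' --gripper '[1]'

```text
t: 9.75
tool_pos: [0.5262, 0.0455, 0.1093]
tool_rot: [0.0, 0.996, 0.001, 0.091]
wrist_force: [-0.3, -0.7, 8.6]
grip_width: 0.0255
grip_force: 40.0
```

>>> step_arm --offset '[[-0.006,0,0.033]]' --rotation '[[0,0,0]]' --gripper '[1]'

```text
t: 9.83
tool_pos: [0.5263, 0.0456, 0.1083]
tool_rot: [0.0, 0.996, 0.001, 0.091]
wrist_force: [-0.6, -0.3, 8.6]
grip_width: 0.0256
grip_force: 40.0
```

>>> step_arm --offset '[[-0.006,0,0.033]]' --rotation '[[0,0,0]]' --gripper '[1]'

```text
t: 9.92
tool_pos: [0.5262, 0.0455, 0.1072]
tool_rot: [0.0, 0.996, 0.001, 0.091]
wrist_force: [-1.4, 0.4, 9.1]
grip_width: 0.0255
grip_force: 40.0
```

>>> step_arm --offset '[[-0.006,0,0.033]]' --rotation '[[0,0,0]]' --gripper '[1]'

```text
t: 10.0
tool_pos: [0.5262, 0.0456, 0.1063]
tool_rot: [0.0, 0.996, 0.001, 0.091]
wrist_force: [0.3, -0.3, 8.4]
grip_width: 0.0255
grip_force: 40.0
```

>>> step_arm --offset '[[-0.006,0,0.033]]' --rotation '[[0,0,0]]' --gripper '[1]'

```text
t: 10.08
tool_pos: [0.5262, 0.0455, 0.1053]
tool_rot: [0.0, 0.996, 0.001, 0.091]
wrist_force: [-0.2, -0.3, 8.9]
grip_width: 0.0262
grip_force: 40.0
```

>>> step_arm --offset '[[-0.006,0,0.033]]' --rotation '[[0,0,0]]' --gripper '[1]'

```text
t: 10.17
tool_pos: [0.5263, 0.0456, 0.1043]
tool_rot: [0.0, 0.996, 0.001, 0.091]
wrist_force: [-0.9, -1.1, 10.4]
grip_width: 0.0255
grip_force: 40.0
```

>>> step_arm --offset '[[-0.006,0,0.033]]' --rotation '[[0,0,0]]' --gripper '[1]'

```text
t: 10.25
tool_pos: [0.5263, 0.0456, 0.1033]
tool_rot: [0.0, 0.996, 0.001, 0.091]
wrist_force: [-0.1, -0.7, 11.2]
grip_width: 0.0253
grip_force: 40.0
```

>>> step_arm --offset '[[-0.006,0,0.033]]' --rotation '[[0,0,0]]' --gripper '[1]'

```text
t: 10.33
tool_pos: [0.5263, 0.0456, 0.1024]
tool_rot: [0.0, 0.996, 0.001, 0.091]
wrist_force: [-0.9, -0.3, 10.9]
grip_width: 0.0257
grip_force: 40.0
```

>>> step_arm --offset '[[-0.006,0,0.033]]' --rotation '[[0,0,0]]' --gripper '[1]'

```text
t: 10.42
tool_pos: [0.5263, 0.0456, 0.1014]
tool_rot: [0.0, 0.996, 0.001, 0.091]
wrist_force: [-1.5, -1.1, 11.9]
grip_width: 0.0255
grip_force: 40.0
```

>>> step_arm --offset '[[-0.006,0,0.033]]' --rotation '[[0,0,0]]' --gripper '[1]'

```text
t: 10.5
tool_pos: [0.5263, 0.0456, 0.1004]
tool_rot: [0.0, 0.996, 0.001, 0.091]
wrist_force: [-1.7, 0.6, 12.7]
grip_width: 0.0252
grip_force: 40.0
```

>>> step_arm --offset '[[-0.006,0,0.033]]' --rotation '[[0,0,0]]' --gripper '[1]'

```text
t: 10.58
tool_pos: [0.5263, 0.0456, 0.0995]
tool_rot: [0.0, 0.996, 0.001, 0.091]
wrist_force: [-1.6, 0.0, 13.5]
grip_width: 0.0255
grip_force: 40.0
```

Contact came at about z = 0.106. The excess over the 9 N slide friction is now about 4 N, roughly 7 mm of spring. I'll hold briefly, release and lift away.

>>> step_arm --offset '[[0,0,0],[0,0,0]]' --rotation '[[0,0,0],[0,0,0]]' --gripper '[1,1]'

```text
t: 10.75
tool_pos: [0.5263, 0.0456, 0.0994]
tool_rot: [0.0, 0.996, 0.001, 0.091]
wrist_force: [-0.8, 0.2, 10.4]
grip_width: 0.0254
grip_force: 40.0
```

>>> step_arm --offset '[[0,0,0],[0,0,0],[0,0,0],[0,0,0],[0,0,0]]' --rotation '[[0,0,0],[0,0,0],[0,0,0],[0,0,0],[0,0,0]]' --gripper '[-0.2,-0.5,-0.5,-0.5,-0.5]'

```text
t: 11.17
tool_pos: [0.5238, 0.0449, 0.0977]
tool_rot: [0.0, 0.996, 0.001, 0.089]
wrist_force: [0.4, 0.7, 0.9]
grip_width: 0.0555
grip_force: 0.0
```

Run:
```python
from fk import *
s=get_state(); print(s['wrist_force'].round(1),s['tool_pos'].round(4),s['grip_width'],s['q'].round(2))
p,d,c=snap('wrist','wrist6'); P=cloud(c,d); t=P[(P[...,2]>.13)&(P[...,2]<.16)&(abs(P[...,0]-.527)<.02)&(abs(P[...,1]-.045)<.02)]; print(len(t),np.median(t,0))
```

```text
[0.4 0.7 0.9] [0.5238 0.0449 0.0977] 0.05554453129590507 [ 0.51  0.47 -0.89  2.11  0.7   0.67 -2.42]
4830 [0.52639149 0.04530232 0.13930436]
```

The handle stayed down, about 7 mm in at roughly 3.8 N. Backing off along the tool axis.

>>> step_arm --offset '[[0,0,-0.3],[0,0,-0.8],[0,0,-1.5],[0,0,-2.3],[0,0,-3.2]]' --rotation '[[0,0,0],[0,0,0],[0,0,0],[0,0,0],[0,0,0]]' --gripper '[-0.5,-0.5,-0.5,-0.5,-0.5]'

```text
t: 11.63
tool_pos: [0.5061, 0.0453, 0.1932]
tool_rot: [0.0, 0.996, 0.001, 0.088]
wrist_force: [-0.1, -0.4, 0.5]
grip_width: 0.0659
grip_force: 0.0
```

>>> step_arm --offset '[[-0.4,0,0],[-0.8,0,0],[-1.2,0,0],[-1.2,0,0],[-1.2,0,0]]' --rotation '[[0,0,0],[0,0,0],[0,0,0],[0,0,0],[0,0,0]]' --gripper '[-0.5,-0.5,-0.5,-0.5,-0.5]'

```text
t: 12.05
tool_pos: [0.4715, 0.0448, 0.1866]
tool_rot: [0.001, 0.996, 0.001, 0.089]
wrist_force: [0.4, -0.2, 0.8]
grip_width: 0.0662
grip_force: 0.0
```

Run:
```python
from fk import *
s=get_state(); print(s['t'],s['wrist_force'].round(1),s['tool_pos'].round(4),s['q'].round(2))
p,d,c=snap('wrist','wrist7'); P=cloud(c,d); t=P[(P[...,2]>.13)&(P[...,2]<.145)&(abs(P[...,0]-.527)<.02)&(abs(P[...,1]-.045)<.02)]; print(len(t),np.median(t,0))
p2,d2,c2=snap('side','side7')
cv2.imwrite('pics/z7.png',np.vstack([cv2.resize(p[:,:,::-1],(400,300)),cv2.resize(p2[250:330,265:372,::-1],(400,300),interpolation=2)]))
```

```text
12.05 [ 0.4 -0.2  0.8] [0.4715 0.0448 0.1866] [ 0.74  0.25 -1.11  2.13  0.41  0.76 -2.18]
1838 [0.52473601 0.04522412 0.13933489]
```

View pics/z7.png

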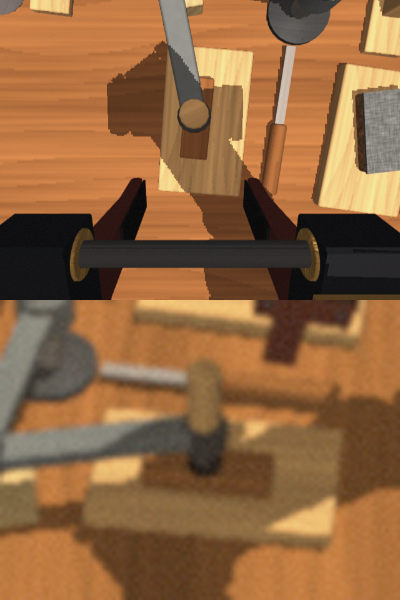

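The wrist view shows the foot on the batten, with the handle at (193,115) in the half-size picture and the batten running from (193,158) to (200,77). The side view shows the foot resting on it, and the robot is clear. One last centring check, and hand in if it passes.

Run:
```python
from fk import *
p,d,c=load('wrist7'); n=np.array([onz(c,u*1.6,v*1.6,.036)[:2] for u,v in((180,157),(205,160),(213,78))])
ctr=(n[0]+n[2])/2; print(n.round(4),ctr)
off=np.linalg.norm(ctr-[.526,.0452]); print(off)
if off<.009: print(sign_off())
```

```text
[[0.4751 0.0623]
 [0.4714 0.0312]
 [0.5713 0.022 ]] [0.52323177 0.04215643]
0.004114175433952049
the job is handed in; nothing more can be done
None
```

The job is handed in: the hold-down foot is pressing on the batten about 4 mm from its centre, at roughly 4 N with the spring about 7 mm in. The arm is released and the robot is clear.

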